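Seal the leak-test chamber

ROBOT

A 6-joint arm with a two-finger parallel gripper is mounted at the origin on the work surface. World frame = base frame: x ahead of the robot, y to its left, z up, the work surface at z = 0. Lengths are in m, angles in rad, forces in N, time in s.
With the tool pointing down it reaches from about 0.425 to 0.925 m from the base axis. Payload 12.5 kg.
Tool frame: the origin (TCP) lies on the front face of the gripper's body, between the roots of the fingers; the fingertips stand 73 mm ahead of it and the grasp point (between the pads) lies 54 mm ahead of it; z points along the fingers, y is the direction in which the jaws open and shut (so a half turn about z gives the same grasp; the last joint's range is limited). The gripper opens to 85 mm and grips with 20 to 120 N. Pads are 22 mm wide; open, the fingers measure 114 mm over their backs; the gripper's body (76 mm by 85 mm) begins 54 mm behind the grasp point. The pads swing forward as they close: fully open they stand 13 mm farther back than shut.
Start: joints at [0.995, 0.491, 1.559, -0, 1.092, -0.106], TCP at [0.283, 0.557, 0.304] pointing down, gripper open.
Joint ranges: [-3.1, 3.1], [-0.84, 2.19], [0.05, 2.79], [-1.13, 4.28], [0.06, 2.93], [-2.69, 2.69]. Speed limits (rad/s): [2.22, 2.22, 2.79, 3.14, 3.14, 3.14].

INTERFACE

Orientations are given as a rotation vector (axis times angle).
In Python, from rig import manip gives the robot as it stands.
- The arm moves only by the shell command python3 -m handwheel 'ROWS' [FORCE]. ROWS is JSON, one flat list of numbers, 7 for each row, row after row: the turn, a rotation vector about the world's x, y, z in rad, then the shift along the world's x, y, z in cm, then the opening in per cent of the stroke, from 0 (shut) to 100 (fully open). A call has exactly 8 rows; each row shifts and turns the pose as measured when the row begins; what a row does not reach is not made up. A row lasts 1/8 s, in which the tool goes at most 62.5 mm and 10.7 degrees, less where a joint would pass 70% of its speed; a pose out of reach is approached as far as the arm can. A call is refused whole if a number of a shift passes 6.25 or a number of a turn 0.188, either way. A call with a gripper value outside its range is refused whole. The fingers move at their own pace and stop on an object; FORCE is the grip in N (left out, the last holds). Time passes only in rows, so rows that do not move let the fingers close, or fill a call up. It gives the time, the measured TCP pose, the force and the opening at its end, in the units of the state.
- manip.observe(): the state, without advancing time (a new reading comes with each control period).
- manip.camera(name): name is "scene" or "top" or "wrist"; returns (picture, depth): 480x640x3 uint8, red, green, blue; 480x640 float32, m along the optical axis (not along the pixel's ray), 0 where there is no reading.
- manip.calibration(name): a dict with "camera_matrix" (3x3 intrinsics, pixels), "k1" (the pictures are not rectified: a ray, as slopes to the right and down, at radius r is drawn at 1 + k1 r^2 times it, then the intrinsics apply), "R" (3x3) and "t" (3): a world point X has camera coordinates R X + t. Camera axes: x right, y down, z forward; pixel columns grow to the right and rows downward; lengths in m; the calibration is good to about 2 mm. A picture is of the moment at which its call begins: read the wrist's pose just before it. calibration takes no time and is no camera call; for the wrist camera it gives the pose at the moment of the call.
- manip.close_job(): hands the job in, once; it reports no verdict.
Trained networks look in the newest picture that a camera, given by its name, has taken for a name from the list of things; names that differ only in an ending like _2 or _b are one class to them, and where a whole thing is asked for, a point or a joint stands for the part that bears it (a point fixed in the world has none). Each returns a list of dicts, best first, with "score" (0 to 1); they miss things now and then, are a little off and sometimes report something else, mostly with a low value. They report only what shows in the picture. A call takes as long as a camera call. They do not tell look-alikes from the thing itself.
- manip.spot_in(camera, query): "bbox" ([centre column, centre row, width, height] in pixels, round what is visible of it).
- manip.tip_of(camera, query): "pixel" ([row, column] in pixels: a listed point, or the origin of a listed thing).
The state is a dict: "t": time; "q": joint angles; "qd": joint speeds; "joint_efforts": joint torques, N m; "ee_pos": TCP position; "ee_rot": TCP orientation; "contact_force": force on the tool from outside, world axes, zero at the start; "moment": the same for the moment, N m; "finger_gap": opening from 0.0 (shut) to 1.0 (fully open).
Only numpy, scipy, OpenCV 4.12 (cv2) and the standard library are available. Lean on these libraries where they do the work, as an engineer would, in place of code of your own. Each camera call takes 0.05 s, during which the arm holds its last target.

TASK

Lift the aluminium cover off its mat by its handle, set it in place on the grey leak-test chamber and let go. Then, leaving the handle alone, press the cover down around its edge, point by point, until the gasket is pushed fully home and the cover lies flat on the rim all round. Only then swing the vacuum valve's lever right over to its other side. Leave the other things where they are.

Things in the scene. Friction and masses are not known exactly. Their poses are not given: they have to be found in the camera images.
- chamber: Fixed grey leak-test chamber, an open rectangular box 150 (x) x 110 (y) x 60 mm high, mouth up; origin at the centre of its underside, x along its long side, z up. Mouth 106 x 66 mm, 45 mm deep, walls 22 mm thick. With the cover fully home, the cover's top face is 67 mm above the table all round.
- rim (a point): Centre of the chamber's mouth, level with its rim (60 mm up). Round it, 11 mm in from the outer edge, runs a stiff black gasket in six lengths (4 corners, 2 long-side middles), each standing 5 to 7 mm above the rim. Each gives way at about 10 N, sinks till level with the rim and stays there. Pressing one point tips the rigid cover: the far side may rise until pressed in turn.
- cover_grip (a point): Centre of the handle bar of the loose aluminium cover (about 0.3 kg, on a 12 mm black rubber mat at the start). x along the bar and the cover's long side, z up. Bar 80 (x) x 16 (y) x 14 mm high, black, on two end posts, 25 mm free beneath. Plate 150 x 110 x 7 mm, its top face 32 mm and underside 39 mm below this point. Fully home, this point is 99 mm above the table.
- cover_boss (a point): Centre of the lower face of the cover's locating boss, 53 mm below the handle point; same axes. The boss hangs 14 mm below the plate, 100 (x) x 60 (y) mm (96 x 56 over its lowest 6 mm), and fits the chamber's mouth with 3 mm clearance each side, either way round.
- valve_base: Aluminium block of the vacuum valve, fixed, 70 (x) x 50 (y) x 25 mm high; origin at the centre of its underside, x along the lever's swing.
- valve_tip (a point): Centre of the black ball (26 mm across) at the end of the valve's steel lever (10 mm rod), 80 mm from its pivot, which lies 22 mm above the middle of the block's underside.
- valve (a joint): Lever angle: 0 = closed, the lever leans about 29 degrees from upright to the block's -x side; 1.0 rad = open, leaning as far to the +x side. It stays where it is left and needs about 1 N at the ball.
- edge0 (a point): Point on the top face of the cover's plate at its corner +x +y, right above the gasket when the cover is on: (62, 44) mm in the cover's x, y from its centre.
- edge1 (a point): Point on the top face of the cover's plate at its middle of the +y long edge, right above the gasket when the cover is on: (0, 44) mm in the cover's x, y from its centre.
- edge2 (a point): Point on the top face of the cover's plate at its corner -x +y, right above the gasket when the cover is on: (-62, 44) mm in the cover's x, y from its centre.
- edge3 (a point): Point on the top face of the cover's plate at its corner -x -y, right above the gasket when the cover is on: (-62, -44) mm in the cover's x, y from its centre.
- edge4 (a point): Point on the top face of the cover's plate at its middle of the -y long edge, right above the gasket when the cover is on: (0, -44) mm in the cover's x, y from its centre.
- edge5 (a point): Point on the top face of the cover's plate at its corner +x -y, right above the gasket when the cover is on: (62, -44) mm in the cover's x, y from its centre.
- case: Black plastic case, 85 x 120 x 49 mm (bystander). Origin at its underside.
- jaw: Spare brass clamp bar, 28 x 90 x 18 mm (bystander). Origin at its underside.
- driver: Screwdriver lying on the table (bystander). Origin at its underside.
- cleaner: White bottle, 56 mm across, 130 mm high (bystander). Origin at its underside.
There are look-alikes about, which are no part of the job. Leave any pink or purple look-alike of the valve_base alone.

How it is judged:
On the way, in this order (a step that is already met when the one before it is completed fails the run):
1. the cover is set on the chamber, its boss in the mouth (horizontal distance between cover_grip and chamber below 0.008 m and angle between the x axis of cover_grip and the x axis of chamber, either way round below 0.1 rad and z of cover_grip in the frame of chamber below 0.108 m), for 0.2 s.
2. the cover is pressed home all round: all six edge points within 2 mm of fully seated (horizontal distance between cover_grip and chamber below 0.008 m and angle between the x axis of cover_grip and the x axis of chamber, either way round below 0.1 rad and z of each of edge0, edge1, edge2, edge3, edge4, edge5 in the frame of chamber below 0.069 m), for 0.2 s.
3. the valve lever is swung over (value of joint valve above 0.85 rad), for 0.1 s.
At the end, for the whole second after the job is handed in: The cover lies on the chamber (centre within 8 mm, long sides parallel within 0.1 rad) with all six edge points less than 2 mm above fully seated, and the valve lever stands past 0.85 rad (all of step 2 and value of joint valve above 0.85 rad); the robot touches nothing.
It fails at once if the cover is pushed home by its handle: handle touched when the cover's middle is less than 3 mm above home (contact force between the fingers and handle above 3 N and horizontal distance between cover_grip and chamber below 0.008 m and angle between the x axis of cover_grip and the x axis of chamber, either way round below 0.1 rad and z of cover_grip in the frame of chamber below 0.102 m).
It fails at once if the valve lever is swung before the cover is home (value of joint valve above 0.5 rad and not (horizontal distance between cover_grip and chamber below 0.008 m and angle between the x axis of cover_grip and the x axis of chamber, either way round below 0.1 rad and z of each of edge0, edge1, edge2, edge3, edge4, edge5 in the frame of chamber below 0.069 m)).
It fails at once if the case, brass bar, screwdriver or bottle is moved more than 30 mm (distance of any of case, jaw, driver, cleaner from where it was at the start of the episode above 0.03 m).
It also fails if it takes over 72 s, if anything falls off the work surface, if the arm or the gripper's body presses on something with over 40 N, if the wrist force passes 120 N, or if a joint passes its speed limit or range.

## Working session

There is one attempt and no reset: what is moved stays moved. The work goes in short steps, Python scripts to look and compute and a shell command to move; the robot and the scene stay as the last step left them, time stands still between calls to the robot, and variables do not carry over. Pictures are saved under pics/ and viewed, and the job is handed in when it is done.

```bash
ls; mkdir -p pics; python3 - <<'E'
from rig import manip
import cv2
print(manip.observe())
for n in("scene","top","wrist"):
    p,d=manip.camera(n); cv2.imwrite(f"pics/{n}0.png",p[...,::-1])
    import numpy as np; np.save(f"pics/{n}0.npy",d)
    c=manip.calibration(n); print(n,c)
E
```

```text
pics
{'t': 0.0, 'q': array([ 9.95371903e-01,  4.91582104e-01,  1.55948457e+00,  2.34179810e-05,
        1.09170007e+00, -1.05596056e-01]), 'qd': array([ 0.00110859,  0.00063643, -0.00019483, -0.00126695,  0.0002803 ,
       -0.00190953]), 'joint_efforts': array([-1.02520236e-03, -6.18444729e+01, -2.61594737e+01, -9.38863741e-05,
        4.03696467e-03, -9.34854370e-06]), 'ee_pos': array([0.28284677, 0.55715984, 0.30330159]), 'ee_rot': array([-7.31156193e-01, -3.05490188e+00,  1.72724821e-03]), 'contact_force': array([ 0.029188  , -0.09076576, -0.24273143]), 'moment': array([0.01424832, 0.03413255, 0.00218989]), 'finger_gap': 1.0012695386130819}
scene {'camera_matrix': array([[559.42933393,   0.        , 328.09747678],
       [  0.        , 559.42933393, 246.48393727],
       [  0.        ,   0.        ,   1.        ]]), 'k1': -0.12620035912763444, 'R': array([[ 0.65879914,  0.75217988, -0.01446095],
       [ 0.61475539, -0.54931654, -0.56597452],
       [-0.43365828,  0.36397358, -0.8242959 ]]), 't': array([-0.41538602, -0.28773543,  1.55666918])}
top {'camera_matrix': array([[546.75053993,   0.        , 321.77062171],
       [  0.        , 546.75053993, 238.1220643 ],
       [  0.        ,   0.        ,   1.        ]]), 'k1': -0.10892803894085437, 'R': array([[-0.02164461, -0.99958992, -0.0187482 ],
       [-0.99589882,  0.02320484, -0.0874476 ],
       [ 0.08784679,  0.01677854, -0.99599268]]), 't': array([0.04792407, 0.58853405, 1.42179765])}
wrist {'camera_matrix': array([[400.31161905,   0.        , 319.39492138],
       [  0.        , 400.31161905, 237.38801833],
       [  0.        ,   0.        ,   1.        ]]), 'k1': -0.0460320263054403, 'R': array([[ 4.53902509e-01,  8.91051351e-01,  4.96249808e-05],
       [ 8.56033128e-01, -4.36079647e-01,  2.77564091e-01],
       [ 2.47345499e-01, -1.25944557e-01, -9.60707121e-01]]), 't': array([-0.62538513, -0.03580683,  0.37924229])}
```

View pics/top0.png

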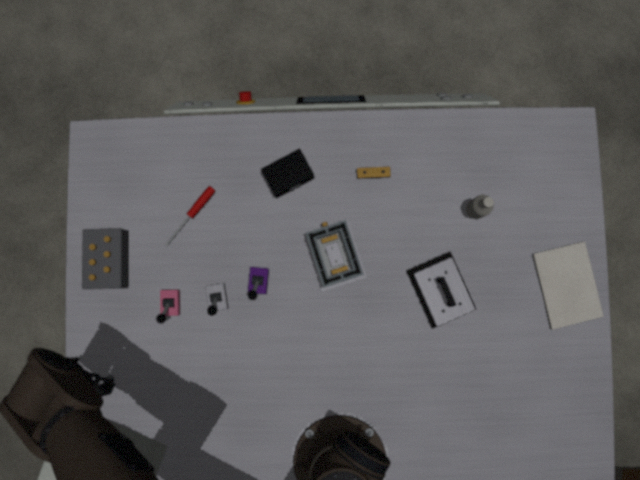

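View pics/scene0.png

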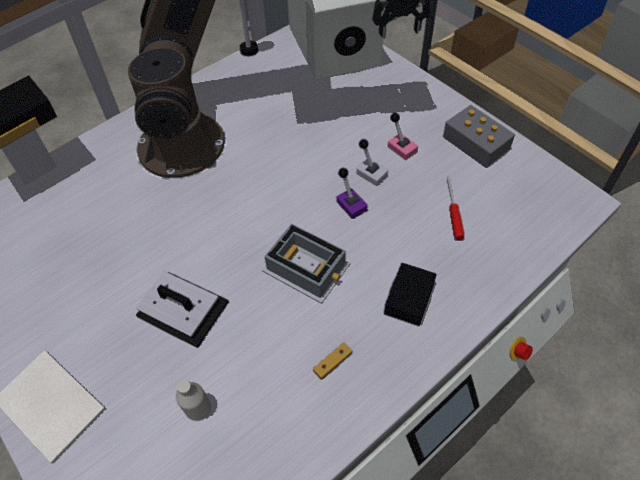

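Top view: cover at about (445,290), chamber (333,255), aluminium valve (217,298) between pink (168,303) and purple (258,280). Next I measure these positions.

```bash
cat > h.py <<'E'
import numpy as np, cv2
from rig import manip
from scipy.spatial.transform import Rotation as Rn
def norm(c,uv):
    uv=np.atleast_2d(np.array(uv,float)); K=np.array(c["camera_matrix"])
    # model: drawn = (1+k1 r^2)*ray
    return cv2.undistortPoints(uv.reshape(-1,1,2),K,np.array([c["k1"],0,0,0.])).reshape(-1,2)
def proj(c,X):
    X=np.atleast_2d(X)
    return cv2.projectPoints(X.reshape(-1,1,3).astype(float),cv2.Rodrigues(np.array(c["R"]))[0],np.array(c["t"],float),np.array(c["camera_matrix"]),np.array([c["k1"],0,0,0.]))[0].reshape(-1,2)
def atz(c,uv,z):
    n=norm(c,uv); R=np.array(c["R"]);t=np.array(c["t"]); C=-R.T@t
    d=np.c_[n,np.ones(len(n))]@R
    z=np.broadcast_to(z,(len(n),))
    return C+d*((z-C[2])/d[:,2])[:,None]
def cloud(c,D):
    v,u=np.nonzero(D>0); n=norm(c,np.c_[u,v]); z=D[v,u]
    P=np.c_[n*z[:,None],z]; X=(P-np.array(c["t"]))@np.array(c["R"]); return u,v,X
def grid(c,D):
    u,v,X=cloud(c,D); G=np.full(D.shape+(3,),np.nan); G[v,u]=X; return G
def tri(obs):
    # obs: list of (calib, uv)
    A=[];b=[]
    for c,uv in obs:
        n=norm(c,uv)[0];R=np.array(c["R"]);t=np.array(c["t"])
        for k in range(2):
            A.append(R[k]-n[k]*R[2]); b.append(n[k]*t[2]-t[k])
    x,r,_,_=np.linalg.lstsq(np.array(A),np.array(b),rcond=None); return x,r
E
python3 - <<'E'
from h import *
for n in ("top","scene"):
    p,d=manip.camera(n); c=manip.calibration(n); G=grid(c,d)
    for q in ("cover_grip","chamber","rim","valve_base","valve_tip","edge0","edge1","edge2","edge3","edge4","edge5","cleaner","jaw","driver","case"):
        for o in manip.tip_of(n,q)[:3]:
            r,cc=o["pixel"]; print(n,q,round(o["score"],2),np.round([cc,r],1),"depthXYZ",np.round(G[int(r+.5),int(cc+.5)],4))
print(manip.observe()["t"])
E
```

```text
top cover_grip 0.75 [445.2 290.5] depthXYZ [ 0.4428 -0.278   0.0682]
top cover_grip 0.23 [438.3 321. ] depthXYZ [ 0.3645 -0.2646  0.0306]
top chamber 0.82 [333.4 252.7] depthXYZ [0.5494 0.0059 0.0258]
top rim 0.73 [336.7 251.9] depthXYZ [ 0.5517 -0.0047  0.0266]
top valve_base 0.68 [171.5 300.9] depthXYZ [0.4309 0.4362 0.0285]
top valve_base 0.65 [256.7 279.7] depthXYZ [0.4824 0.2078 0.0294]
top valve_base 0.61 [219.1 296.6] depthXYZ [0.4395 0.3083 0.0345]
top valve_tip 0.65 [209.8 307.5] depthXYZ [0.4135 0.3176 0.101 ]
top valve_tip 0.47 [155.6 316.1] depthXYZ [0.3953 0.4556 0.1033]
top valve_tip 0.45 [249.5 296. ] depthXYZ [0.4417 0.2162 0.1007]
top edge0 0.86 [455.8 285.7] depthXYZ [ 0.4546 -0.3144  0.0349]
top edge0 0.75 [469.7 304.6] depthXYZ [ 0.4038 -0.3508  0.0296]
top edge0 0.7 [439.5 318.2] depthXYZ [ 0.3722 -0.2701  0.0304]
top edge1 0.86 [455.8 285.7] depthXYZ [ 0.4546 -0.3144  0.0349]
top edge1 0.75 [469.7 304.6] depthXYZ [ 0.4038 -0.3508  0.0296]
top edge1 0.7 [439.5 318.2] depthXYZ [ 0.3722 -0.2701  0.0304]
top edge2 0.86 [455.8 285.7] depthXYZ [ 0.4546 -0.3144  0.0349
[... 2427 characters left out ...]
[161.7 318.6] depthXYZ [ 0.4581 -0.333   0.0312]
scene edge4 0.73 [208.4 296.3] depthXYZ [ 0.4774 -0.2227  0.0304]
scene edge5 0.9 [142.  308.7] depthXYZ [ 0.405  -0.3541  0.0287]
scene edge5 0.84 [161.7 318.6] depthXYZ [ 0.4581 -0.333   0.0312]
scene edge5 0.73 [208.4 296.3] depthXYZ [ 0.4774 -0.2227  0.0304]
scene cleaner 0.66 [195.  408.8] depthXYZ [ 0.6899 -0.392   0.0676]
scene cleaner 0.39 [408.2 297.4] depthXYZ [0.7817 0.0997 0.0497]
scene jaw 0.29 [305.4 252.8] depthXYZ [0.5231 0.0214 0.0116]
scene driver 0.72 [451.9 207.8] depthXYZ [0.6691 0.3776 0.0215]
scene driver 0.29 [362.5 143.6] depthXYZ [0.4179 0.3049 0.1049]
scene case 0.93 [408.5 297.1] depthXYZ [0.7839 0.1003 0.0518]
1.75
```

```bash
python3 - <<'E'
from h import *
c=manip.calibration("top"); D=np.load("pics/top0.npy"); G=grid(c,D); p=cv2.imread("pics/top0.png")
s=np.load("pics/scene0.npy"); cs=manip.calibration("scene"); Gs=grid(cs,s)
def fit(G,lo,hi,box,name):
    m=(G[...,2]>lo)&(G[...,2]<hi)&(G[...,0]>box[0])&(G[...,0]<box[1])&(G[...,1]>box[2])&(G[...,1]<box[3])
    P=G[m]; r=cv2.minAreaRect((P[:,:2]*1000).astype(np.float32)); print(name,len(P),r,P[:,2].mean())
for n,g in(("top",G),("scene",Gs)):
    tab=g[(g[...,0]>.55)&(g[...,0]<.7)&(g[...,1]<-.1)&(g[...,1]>-.25)]; print(n,"table z",np.nanmedian(tab[:,2]))
    fit(g,.05,.08,(.45,.65,-.12,.12),n+" chamber rim")
    fit(g,.022,.045,(.32,.56,-.40,-.18),n+" cover plate")
    fit(g,.055,.085,(.32,.56,-.40,-.18),n+" handle")
    fit(g,.016,.035,(.38,.5,.27,.37),n+" valve")
a=cv2.resize(p[200:340,140:300],None,fx=4.5,fy=4.5,interpolation=cv2.INTER_CUBIC)
cv2.imwrite("pics/a.png",a)
b=cv2.resize(p[200:340,290:490],None,fx=4,fy=4,interpolation=cv2.INTER_CUBIC)
cv2.imwrite("pics/b.png",b)
E
```

```text
top table z -0.0019069670545193926
top chamber rim 1429 ((546.0768432617188, 3.7250747680664062), (150.58920288085938, 110.0136489868164), 16.735279083251953) 0.06055915909023644
top cover plate 2163 ((441.95001220703125, -284.1459045410156), (151.44944763183594, 113.16896057128906), 21.584857940673828) 0.031164059512814462
top handle 209 ((442.04034423828125, -283.0960388183594), (79.80694580078125, 18.485118865966797), 20.53959846496582) 0.06907577515994011
top valve 412 ((440.5578918457031, 318.7371826171875), (69.97701263427734, 52.6237907409668), 8.459327697753906) 0.024536344641090398
scene table z -0.00011200849641707352
scene chamber rim 1832 ((549.857666015625, 1.342498779296875), (153.33819580078125, 114.46563720703125), 16.372098922729492) 0.06143261317725998
scene cover plate 2579 ((443.7154846191406, -285.9336242675781), (154.34669494628906, 112.71299743652344), 22.916187286376953) 0.03284444972096737
scene handle 270 ((445.47393798828125, -284.4740295410156), (81.59342193603516, 17.272003173828125), 22.574851989746094) 0.06976266923159447
scene valve 384 ((441.5373229980469, 317.13702392578125), (73.26679992675781, 54.44740295410156), 6.335694789886475) 0.024916052499251506
```

View pics/b.png

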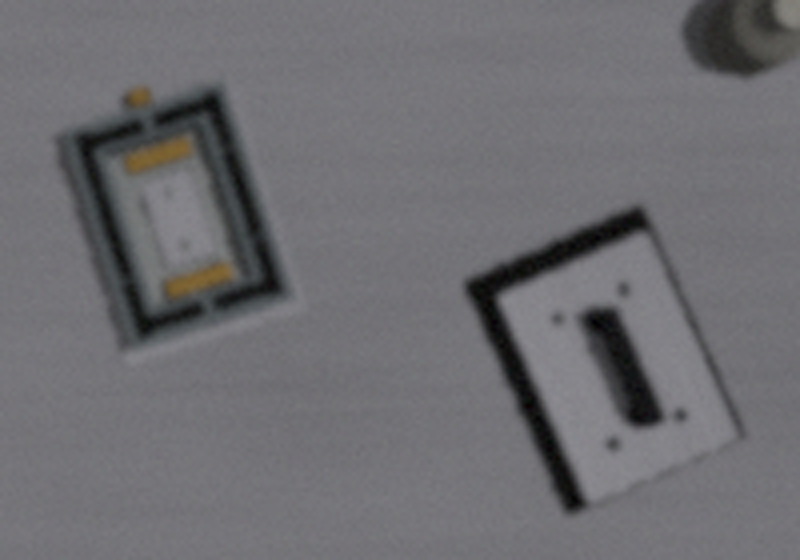

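View pics/a.png

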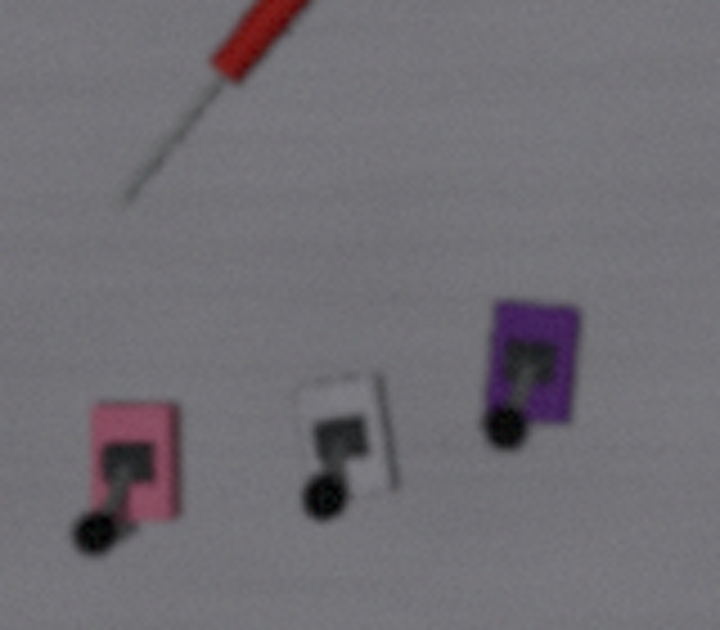

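Zoomed pictures: the chamber's long side is about 16.5° and the cover's about 22° from world x; the aluminium valve's lever leans toward the robot (-x). I move toward the chamber for a wrist view.

```bash
python3 -m handwheel '[0,0,-0.187,2.6,-5.5,0.5,100, 0,0,-0.187,2.6,-5.5,0.5,100, 0,0,-0.187,2.6,-5.5,0.5,100, 0,0,-0.187,2.6,-5.5,0.5,100, 0,0,-0.187,2.6,-5.5,0.5,100, 0,0,-0.187,2.6,-5.5,0.5,100, 0,0,-0.187,2.6,-5.5,0,100, 0,0,-0.187,2.6,-5.5,0,100]'
```

```text
t: 2.75
ee_pos: [0.493, 0.1079, 0.3353]
ee_rot: [2.62, 1.729, 0.005]
contact_force: [0.1, 1.0, 1.0]
finger_gap: 1.001
```

```bash
python3 - <<'E'
from h import *
c=manip.calibration("wrist"); p,d=manip.camera("wrist"); cv2.imwrite("pics/w1.png",p[...,::-1]); np.save("pics/w1.npy",d)
import pickle; pickle.dump(c,open("pics/w1.pkl","wb"))
G=grid(c,d)
g=G
m=(g[...,2]>.05)&(g[...,2]<.08)&(g[...,0]>.44)&(g[...,0]<.66)&(abs(g[...,1])<.13)
P=g[m]; print(len(P),cv2.minAreaRect((P[:,:2]*1000).astype(np.float32)),np.median(P[:,2]))
t=g[(g[...,2]<.02)]; print("table",np.nanmedian(t[:,2]))
E
```

```text
10764 ((549.3624267578125, 1.8636856079101562), (150.58233642578125, 111.71282958984375), 16.830888748168945) 0.061642637406699785
table 0.0007900643319094768
```

View pics/w1.png

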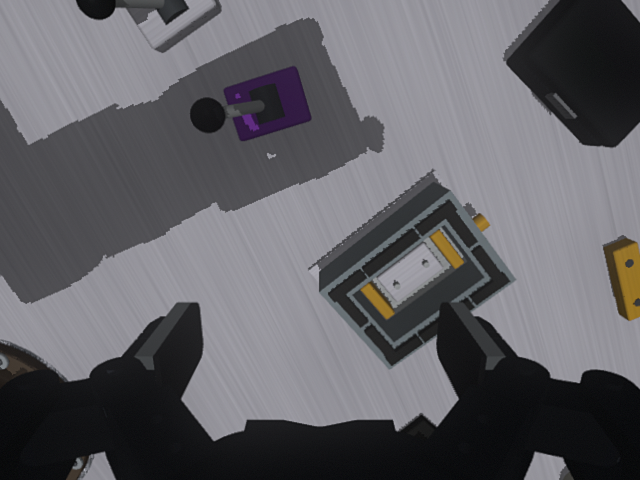

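The wrist view shows the chamber's rim corners at about (320,292), (448,192), (515,280), (390,367), and the gasket intact. I check those corners and carry on to the cover.

```bash
python3 - <<'E'
from h import *
import pickle
c=pickle.load(open("pics/w1.pkl","rb"))
X=atz(c,[(320,292),(448,192),(515,280),(390,367)],.06); print(np.round(X,4), X.mean(0)); print(cv2.minAreaRect((X[:,:2]*1000).astype(np.float32)))
E
python3 -m handwheel '[0,0,-0.187,1.5,-6,0,80, 0,0,-0.187,1,-6,0,80, 0,0,-0.187,0,-6,0,80, 0,0,-0.187,-1,-6,0,80, 0,0,-0.09,-1.5,-6,0,80, 0,0,0,-1.5,-4,-2,80, 0,0,0,-1.5,-1.5,-2,80, 0,0,0,0,0,0,80]'
```

```text
[[ 0.4629  0.0322  0.06  ]
 [ 0.6033  0.0747  0.06  ]
 [ 0.636  -0.0299  0.06  ]
 [ 0.495  -0.0703  0.06  ]] [0.54932314 0.00168469 0.06      ]
((549.473876953125, 1.16259765625), (147.7103729248047, 109.6146469116211), 16.845430374145508)
t: 3.8
ee_pos: [0.4627, -0.2576, 0.2947]
ee_rot: [3.095, 0.493, 0.007]
contact_force: [0.1, 0.9, 0.4]
finger_gap: 0.8
```

```bash
python3 - <<'E'
from h import *
c=manip.calibration("wrist"); p,d=manip.camera("wrist"); cv2.imwrite("pics/w2.png",p[...,::-1])
import pickle; pickle.dump((c,d),open("pics/w2.pkl","wb"))
g=grid(c,d)
for n,lo,hi in(("plate",.024,.045),("bar",.06,.085)):
    m=(g[...,2]>lo)&(g[...,2]<hi)&(g[...,0]>.33)&(g[...,0]<.55)&(g[...,1]<-.17)&(g[...,1]>-.4)
    P=g[m]; print(n,len(P),cv2.minAreaRect((P[:,:2]*1000).astype(np.float32)),np.median(P[:,2]),np.percentile(P[:,2],95))
E
```

```text
plate 18999 ((443.75872802734375, -284.5928649902344), (150.67877197265625, 110.27351379394531), 22.03528594970703) 0.03374521502002966 0.03491813152089559
bar 2059 ((443.9580078125, -284.3765869140625), (80.08736419677734, 16.111724853515625), 22.072471618652344) 0.07244403181570151 0.07364405821939733
```

View pics/w2.png

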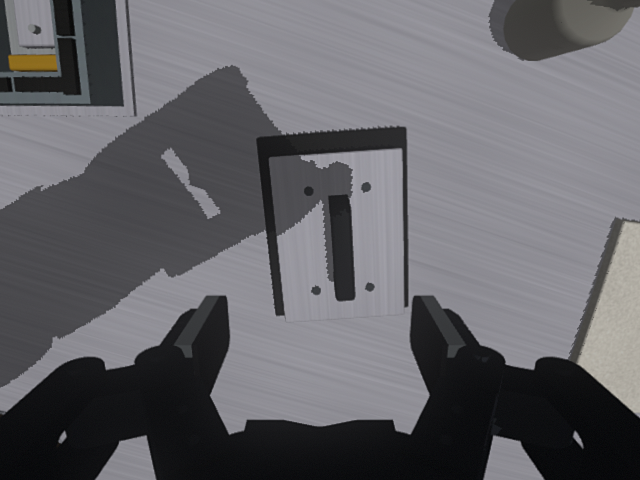

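The cover is alone and clear: bar from (340,195) to (345,300), fit 80×16 mm, top at 72 mm, yaw 22.05°, centre (0.4439,−0.2845). Descend and grip.

```bash
python3 -m handwheel '[0,0,0.069,-0.94,-1.35,-3,60, 0,0,0,-0.94,-1.34,-3,60, 0,0,0,0,0,-4,60, 0,0,0,0,0,-4,60, 0,0,0,0,0,-2.4,60, 0,0,0,0,0,-1,60, 0,0,0,0,0,0,60, 0,0,0,0,0,0,60]' 60; python3 -c "
from h import *
s=manip.observe();print(s['ee_pos'],Rn.from_rotvec(s['ee_rot']).as_matrix().round(4))"
```

```text
t: 4.85
ee_pos: [0.4521, -0.2814, 0.1245]
ee_rot: [3.061, 0.616, 0.025]
contact_force: [-0.5, -0.1, -1.1]
finger_gap: 0.602
[ 0.45205131 -0.28135215  0.12447472] [[ 0.9221  0.3866  0.0197]
 [ 0.3869 -0.922  -0.0159]
 [ 0.012   0.0222 -0.9997]]
```

```bash
python3 -m handwheel '[0.016,0.02,-0.012,-0.8,-0.3,-0.4,60, 0,0,0,0,0,0,60, 0,0,0,0,0,0,60, 0,0,0,0,0,0,0, 0,0,0,0,0,0,0, 0,0,0,0,0,0,0, 0,0,0,0,0,0,0, 0,0,0,0,0,0,0]' 60; python3 -c "
from h import *
s=manip.observe();print(s['ee_pos'],s['contact_force'],s['finger_gap'],Rn.from_rotvec(s['ee_rot']).as_matrix().round(4))"
```

```text
t: 5.85
ee_pos: [0.4438, -0.2848, 0.1223]
ee_rot: [3.083, 0.6, 0.0]
contact_force: [-0.1, 0.2, 1.2]
finger_gap: 0.178
[ 0.44378347 -0.28482044  0.12233079] [-0.13845405  0.24000429  1.22281544] 0.1777653579762779 [[ 9.271e-01  3.749e-01  4.000e-04]
 [ 3.749e-01 -9.271e-01 -7.000e-04]
 [ 1.000e-04  8.000e-04 -1.000e+00]]
```

Gripped (15 mm opening, bar 16 mm), TCP centred on the bar. Lift and carry.

```bash
python3 -m handwheel '[0,0,0,0,0,3,0, 0,0,0,0,0,4,0, 0,0,0,0,0,4,0, 0,0,-0.02,2,5,1,0, 0,0,-0.02,2,5.4,0,0, 0,0,-0.02,2,5.4,0,0, 0,0,-0.02,2,5.4,0,0, 0,0,0,1.5,4,0,0]'; python3 -c "
from h import *
s=manip.observe();print(s['ee_pos'],s['contact_force'],s['finger_gap'],Rn.from_rotvec(s['ee_rot']).as_matrix().round(4))"
```

```text
t: 6.85
ee_pos: [0.5392, -0.0277, 0.2435]
ee_rot: [-3.105, -0.461, 0.002]
contact_force: [1.1, 0.3, -3.9]
finger_gap: 0.175
[ 0.53917253 -0.02766298  0.24348509] [ 1.05982953  0.28371231 -3.90372421] 0.17489032151800857 [[ 0.957   0.2902 -0.0017]
 [ 0.2902 -0.957   0.0019]
 [-0.0011 -0.0023 -1.    ]]
```

```bash
python3 -m handwheel '[0,0,0,1,2.9,0,0, 0,0,0,0,0,0,0, 0,0,0,0,0,-1.5,0, 0,0,0,0,0,-1.5,0, 0,0,0,0,0,0,0, 0,0,0,0,0,0,0, 0,0,0,0,0,0,0, 0,0,0,0,0,0,0]'; python3 -c "
from h import *
s=manip.observe();print(s['ee_pos'],s['contact_force'],s['finger_gap'],Rn.from_rotvec(s['ee_rot']).as_matrix().round(4))
c=manip.calibration('wrist'); p,d=manip.camera('wrist'); cv2.imwrite('pics/w3.png',p[...,::-1])
R=Rn.from_rotvec(s['ee_rot']).as_matrix()
g=grid(c,d)
zc=s['ee_pos'][2]-.0573-.032
m=(abs(g[...,2]-zc)<.008)&(abs(g[...,0]-.55)<.12)&(abs(g[...,1])<.12)
P=g[m];print(zc,len(P),np.median(P[:,2]),cv2.minAreaRect((P[:,:2]*1000).astype(np.float32)))
A=np.c_[P[:,:2],np.ones(len(P))];print('plane',np.linalg.lstsq(A,P[:,2],rcond=None)[0])
"
```

```text
t: 7.85
ee_pos: [0.5487, 0.0023, 0.2094]
ee_rot: [-3.104, -0.462, 0.008]
contact_force: [0.6, -0.1, -3.0]
finger_gap: 0.175
[0.54873572 0.00234172 0.20943777] [ 0.56187177 -0.0788041  -3.0069711 ] 0.17456880811097109 [[ 0.9567  0.291  -0.0053]
 [ 0.291  -0.9567  0.0022]
 [-0.0044 -0.0036 -1.    ]]
0.12013777010909088 50939 0.12084862090973048 ((551.1121826171875, 3.9016952514648438), (143.5621337890625, 110.4560546875), 16.98322105407715)
plane [-0.00647469  0.00931501  0.12449025]
```

View pics/w3.png

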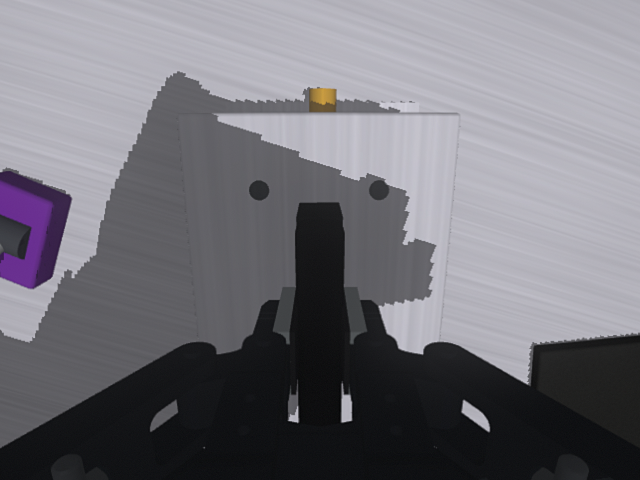

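The picture shows the cover held level above the chamber (plate's far edge at row ~113, port at (322,98)). Its centre is about 1 mm off. I correct that and descend.

```bash
python3 -m handwheel '[-0.002,-0.005,0,0.1,-0.1,0,0, 0,0,0,0,0,0,0, 0,0,0,0,0,-1.2,0, 0,0,0,0,0,-1.2,0, 0,0,0,0,0,0,0, 0,0,0,0,0,0,0, 0,0,0,0,0,0,0, 0,0,0,0,0,0,0]'; python3 -c "
from h import *
s=manip.observe();print(s['ee_pos'],s['contact_force'],s['finger_gap'],Rn.from_rotvec(s['ee_rot']).as_matrix().round(4))
"
```

```text
t: 8.9
ee_pos: [0.5498, 0.0015, 0.1838]
ee_rot: [-3.107, -0.463, -0.0]
contact_force: [0.5, -0.8, -3.5]
finger_gap: 0.175
[0.54980946 0.0014622  0.18375762] [ 0.49024507 -0.78581545 -3.47093252] 0.17499388992482096 [[ 9.566e-01  2.913e-01  2.000e-04]
 [ 2.913e-01 -9.566e-01  1.000e-04]
 [ 2.000e-04  0.000e+00 -1.000e+00]]
```

```bash
python3 -m handwheel '[0,0,0,0,0,-0.5,0, 0,0,0,0,0,-0.4,0, 0,0,0,0,0,-0.3,0, 0,0,0,0,0,-0.2,0, 0,0,0,0,0,-0.1,0, 0,0,0,0,0,-0.1,0, 0,0,0,0,0,0,0, 0,0,0,0,0,0,0]'; python3 -c "
from h import *
s=manip.observe();print(s['ee_pos'],s['contact_force'],s['moment'],s['finger_gap'],Rn.from_rotvec(s['ee_rot']).as_matrix().round(4))
"
```

```text
t: 9.9
ee_pos: [0.5499, 0.0014, 0.1669]
ee_rot: [3.107, 0.463, 0.001]
contact_force: [-0.4, 0.3, -3.7]
finger_gap: 0.172
[0.54990866 0.00143806 0.16687183] [-0.44089516  0.25764451 -3.73462439] [ 0.00706688 -0.00632053 -0.00610431] 0.1722647175891399 [[ 9.567e-01  2.912e-01  8.000e-04]
 [ 2.912e-01 -9.567e-01  0.000e+00]
 [ 7.000e-04  2.000e-04 -1.000e+00]]
```

```bash
python3 -m handwheel '[0,0,0,0,0,-0.1,0, 0,0,0,0,0,-0.1,0, 0,0,0,0,0,-0.05,0, 0,0,0,0,0,-0.05,0, 0,0,0,0,0,0,0, 0,0,0,0,0,0,0, 0,0,0,0,0,0,0, 0,0,0,0,0,0,0]'; python3 -c "
from h import *
s=manip.observe();print(s['ee_pos'],s['contact_force'],s['moment'],s['finger_gap'])
"
```

```text
t: 10.9
ee_pos: [0.5499, 0.0014, 0.1638]
ee_rot: [3.107, 0.463, 0.002]
contact_force: [0.4, 1.1, -3.0]
finger_gap: 0.169
[0.54994396 0.00143352 0.16380984] [ 0.37914909  1.10653881 -2.96950341] [-0.0290587   0.00213679 -0.0615166 ] 0.16904366236338705
```

```bash
python3 -m handwheel '[0,0,0,0,0,0,60, 0,0,0,0,0,0,60, 0,0,0,0,0,0,60, 0,0,0,0,0,3,60, 0,0,0,0,0,4,60, 0,0,0,0,0,4,60, 0,0,0,0,0,3,60, 0,0,0,0,0,1,60]'; python3 - <<'E'
from h import *
s=manip.observe();print(s['ee_pos'],s['contact_force'],s['finger_gap'])
c=manip.calibration('wrist'); p,d=manip.camera('wrist'); cv2.imwrite('pics/w4.png',p[...,::-1])
g=grid(c,d)
for lo,hi,n in((.064,.085,"plate"),(.103,.125,"bar")):
    m=(g[...,2]>lo)&(g[...,2]<hi)&(abs(g[...,0]-.55)<.11)&(abs(g[...,1])<.11)
    P=g[m];print(n,len(P),np.median(P[:,2]),cv2.minAreaRect((P[:,:2]*1000).astype(np.float32)))
    A=np.c_[P[:,:2]-[.5494,.0017],np.ones(len(P))];print('plane',np.linalg.lstsq(A,P[:,2],rcond=None)[0])
E
```

```text
t: 11.9
ee_pos: [0.5496, 0.0014, 0.3183]
ee_rot: [3.107, 0.462, 0.002]
contact_force: [-0.3, 0.3, -0.2]
finger_gap: 0.601
[0.54958766 0.00143294 0.31833067] [-0.34789535  0.26225484 -0.2483533 ] 0.6007317965362475
plate 22289 0.07436168390691424 ((549.9246826171875, 1.8484649658203125), (150.24496459960938, 110.59033966064453), 16.86227798461914)
plane [-0.00072731  0.00338846  0.07435876]
bar 2402 0.11311587969551676 ((550.4818115234375, 2.0768680572509766), (79.14825439453125, 15.617722511291504), 17.245975494384766)
plane [-0.00613505  0.00386904  0.11296013]
```

View pics/w4.png

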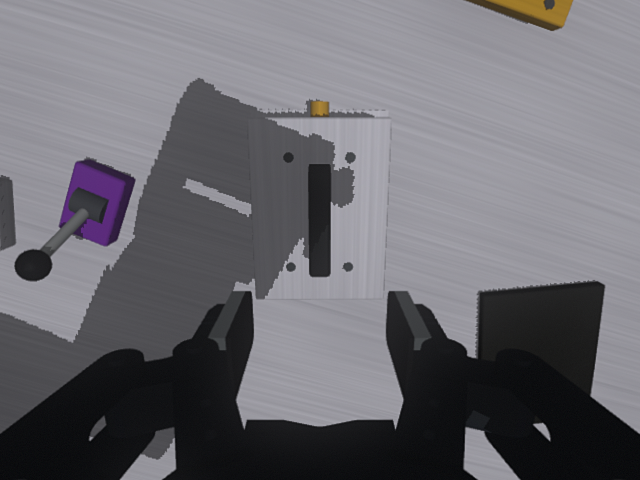

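The cover sits on the gasket: top at 74 mm, centre (0.550,0.002), yaw 16.9°. The corners show at (250,117), (390,117), (262,298), (384,297). Next I shut the fingers and go above edge0.

```bash
python3 -m handwheel '[0,0,0,2.35,3.0,-1,0, 0,0,0,2.35,3.0,-2,0, 0,0,0,0,0,-4,0, 0,0,0,0,0,-4,0, 0,0,0,0,0,-3,0, 0,0,0,0,0,-1,0, 0,0,0,0,0,0,0, 0,0,0,0,0,0,0]'; python3 -c "
from h import *
s=manip.observe();print(s['ee_pos'],s['contact_force'],s['finger_gap'],Rn.from_rotvec(s['ee_rot']).as_matrix()[:,2])
"
```

```text
t: 12.95
ee_pos: [0.596, 0.0633, 0.1578]
ee_rot: [-3.107, -0.461, 0.009]
contact_force: [0.2, 0.4, -0.1]
finger_gap: 0.002
[0.59599036 0.06329934 0.1577517 ] [ 0.20237677  0.38339178 -0.07487166] 0.0022652645302995112 [-5.51745427e-03 -1.78204442e-04 -9.99984763e-01]
```

```bash
python3 -m handwheel '[0,0.005,0,0,-0.1,-0.4,0, 0,0,0,0,0,-0.3,0, 0,0,0,0,0,-0.2,0, 0,0,0,0,0,-0.2,0, 0,0,0,0,0,-0.2,0, 0,0,0,0,0,-0.1,0, 0,0,0,0,0,-0.1,0, 0,0,0,0,0,-0.1,0]'; python3 -c "
from h import *
s=manip.observe();print(s['ee_pos'],s['contact_force'],s['finger_gap'],Rn.from_rotvec(s['ee_rot']).as_matrix()[:,2])
"
```

```text
t: 13.95
ee_pos: [0.5967, 0.0622, 0.1452]
ee_rot: [-3.107, -0.462, 0.009]
contact_force: [-4.0, -0.4, 12.8]
finger_gap: -0.001
[0.59672147 0.06220474 0.14516858] [-4.02128722 -0.42306441 12.82139764] -0.0008347006082476561 [-5.81395349e-03 -2.96471672e-04 -9.99983055e-01]
```

```bash
python3 -m handwheel '[0,0,0,0,0,-0.2,0, 0,0,0,0,0,-0.2,0, 0,0,0,0,0,-0.2,0, 0,0,0,0,0,-0.2,0, 0,0,0,0,0,-0.2,0, 0,0,0,0,0,-0.2,0, 0,0,0,0,0,-0.2,0, 0,0,0,0,0,-0.2,0]'; python3 -c "
from h import *
s=manip.observe();print(s['ee_pos'],s['contact_force'],s['finger_gap'],Rn.from_rotvec(s['ee_rot']).as_matrix()[:,2])
"
```

```text
t: 14.95
ee_pos: [0.5968, 0.0627, 0.1412]
ee_rot: [3.106, 0.463, 0.002]
contact_force: [-7.3, -0.6, 24.1]
finger_gap: 0.003
[0.59676701 0.06267116 0.14116374] [-7.32636861 -0.64936028 24.07326412] 0.002759416190365679 [ 1.50611449e-03 -6.06437149e-04 -9.99998682e-01]
```

```bash
python3 -m handwheel '[0,0,0,0,0,1.5,0, 0,0,0,-5.95,-1.85,0,0, 0,0,0,0,0,-0.9,0, 0,0,0,0,0,-0.2,0, 0,0,0,0,0,-0.2,0, 0,0,0,0,0,-0.2,0, 0,0,0,0,0,-0.25,0, 0,0,0,0,0,-0.25,0]'; python3 -c "
from h import *
s=manip.observe();print(s['ee_pos'],s['contact_force'],s['finger_gap'],Rn.from_rotvec(s['ee_rot']).as_matrix()[:,2])
"
```

```text
t: 15.95
ee_pos: [0.5369, 0.0443, 0.1411]
ee_rot: [3.105, 0.466, 0.001]
contact_force: [-12.5, -3.3, 31.8]
finger_gap: 0.002
[0.53692647 0.04431186 0.14108452] [-12.48702917  -3.29542886  31.76819726] 0.0021406826751570545 [ 5.67737559e-04 -1.34272513e-03 -9.99998937e-01]
```

```bash
python3 -m handwheel '[0,0,0,0,0,1.5,0, 0,0,0,-5.9,-1.85,0,0, 0,0,0,0,0,-0.9,0, 0,0,0,0,0,-0.2,0, 0,0,0,0,0,-0.2,0, 0,0,0,0,0,-0.2,0, 0,0,0,0,0,-0.25,0, 0,0,0,0,0,-0.25,0]'; python3 -c "
from h import *
s=manip.observe();print(s['ee_pos'],s['contact_force'],s['finger_gap'],Rn.from_rotvec(s['ee_rot']).as_matrix()[:,2])
"
```

```text
t: 16.95
ee_pos: [0.4817, 0.0261, 0.1399]
ee_rot: [3.103, 0.47, 0.008]
contact_force: [-17.7, -3.0, 67.0]
finger_gap: -0.001
[0.4816712  0.02611065 0.13986701] [-17.70929677  -3.03350652  67.00350896] -0.0012449813441009724 [ 0.00567282 -0.00269597 -0.99998028]
```

```bash
python3 -m handwheel '[0,0,0,0,0,2.5,0, 0.003,0.006,0,1.1,-4.2,0,0, 0,0,0,1.1,-4.2,0,0, 0,0,0,0,0,-0.9,0, 0,0,0,0,0,-0.4,0, 0,0,0,0,0,-0.3,0, 0,0,0,0,0,-0.3,0, 0,0,0,0,0,-0.2,0]'; python3 -c "
from h import *
s=manip.observe();print(s['ee_pos'],s['contact_force'],s['finger_gap'],Rn.from_rotvec(s['ee_rot']).as_matrix()[:,2])
"
```

```text
t: 17.95
ee_pos: [0.5062, -0.0577, 0.145]
ee_rot: [3.104, 0.479, 0.004]
contact_force: [-5.6, -8.4, 14.7]
finger_gap: -0.001
[ 0.50624999 -0.05765899  0.14498944] [-5.57723604 -8.41454118 14.74072699] -0.0009098910903635622 [ 2.61564027e-03 -7.85809229e-04 -9.99996270e-01]
```

```bash
python3 -m handwheel '[0,0,0,0,0,-0.2,0, 0,0,0,0,0,-0.2,0, 0,0,0,0,0,-0.2,0, 0,0,0,0,0,-0.2,0, 0,0,0,0,0,-0.2,0, 0,0,0,0,0,-0.2,0, 0,0,0,0,0,0,0, 0,0,0,0,0,0,0]'; python3 -c "
from h import *
s=manip.observe();print(s['ee_pos'],s['contact_force'],s['finger_gap'],Rn.from_rotvec(s['ee_rot']).as_matrix()[:,2])
"
```

```text
t: 18.95
ee_pos: [0.5059, -0.0572, 0.1411]
ee_rot: [3.096, 0.488, 0.014]
contact_force: [0.5, -0.2, -0.4]
finger_gap: -0.0
[ 0.50591487 -0.0572189   0.14108376] [ 0.52884488 -0.22898089 -0.44018648] -0.0003735873067653495 [ 0.00983053 -0.0063684  -0.9999314 ]
```

```bash
python3 -m handwheel '[0.006,0.01,-0.015,0,0,1.5,0, 0,0,0,5.7,1.7,0,0, 0,0,0,0,0,-0.7,0, 0,0,0,0,0,-0.2,0, 0,0,0,0,0,-0.2,0, 0,0,0,0,0,-0.2,0, 0,0,0,0,0,-0.2,0, 0,0,0,0,0,-0.2,0]'; python3 -c "
from h import *
s=manip.observe();print(s['ee_pos'],s['contact_force'],s['finger_gap'],Rn.from_rotvec(s['ee_rot']).as_matrix()[:,2])
"
```

```text
t: 19.95
ee_pos: [0.5626, -0.0388, 0.1418]
ee_rot: [-3.107, -0.465, -0.001]
contact_force: [-4.5, 3.1, 21.3]
finger_gap: 0.003
[ 0.56262575 -0.0388046   0.1417997 ] [-4.49522397  3.08807768 21.30595127] 0.0026255135513076344 [ 4.29828499e-04  5.71220997e-04 -9.99999744e-01]
```

```bash
python3 -m handwheel '[0,0,0,0,0,-0.2,0, 0,0,0,0,0,1.5,0, 0,0,0,5.9,1.65,0,0, 0,0,0,0,0,-0.7,0, 0,0,0,0,0,-0.2,0, 0,0,0,0,0,-0.2,0, 0,0,0,0,0,-0.2,0, 0,0,0,0,0,-0.2,0]'; python3 -c "
from h import *
s=manip.observe();print(s['ee_pos'],s['contact_force'],s['finger_gap'],Rn.from_rotvec(s['ee_rot']).as_matrix()[:,2])
"
```

```text
t: 20.95
ee_pos: [0.6198, -0.0235, 0.1439]
ee_rot: [-3.107, -0.46, -0.001]
contact_force: [0.1, -0.2, -0.1]
finger_gap: 0.001
[ 0.61977717 -0.02347154  0.14393821] [ 0.11649351 -0.23441113 -0.14181713] 0.0011853618948893547 [ 8.68320597e-04  6.27711425e-04 -9.99999426e-01]
```

```bash
python3 -m handwheel '[0,0,0,0.15,0,-0.2,0, 0,0,0,0,0,-0.2,0, 0,0,0,0,0,-0.2,0, 0,0,0,0,0,-0.2,0, 0,0,0,0,0,-0.2,0, 0,0,0,0,0,4,0, 0,0,0,-2,1,6,0, 0,0,0,-4,1,6,0]'; python3 - <<'E'
from h import *
s=manip.observe();print(s['ee_pos'],s['contact_force'],s['finger_gap'])
c=manip.calibration('wrist'); p,d=manip.camera('wrist'); cv2.imwrite('pics/w5.png',p[...,::-1])
g=grid(c,d)
m=(g[...,2]>.06)&(g[...,2]<.08)&(abs(g[...,0]-.55)<.11)&(abs(g[...,1])<.11)
P=g[m];r=cv2.minAreaRect((P[:,:2]*1000).astype(np.float32));print(len(P),np.median(P[:,2]),r)
C=np.array(r[0])/1000
A=np.c_[P[:,:2]-C,np.ones(len(P))];k=np.linalg.lstsq(A,P[:,2],rcond=None)[0];print(k,np.std(A@k-P[:,2]))
a=np.deg2rad(16.86);u=np.array([np.cos(a),np.sin(a)]);v=np.array([-u[1],u[0]])
for i,(x,y) in enumerate([(62,44),(0,44),(-62,44),(-62,-44),(0,-44),(62,-44)]):
    q=C+u*x/1000+v*y/1000; n=np.linalg.norm(P[:,:2]-q,axis=1)<.008
    print(i,q.round(4),np.median(P[n,2]) if n.any() else None, n.sum(), np.r_[q-C,1]@k)
t=g[g[...,2]<.02];print("table",np.nanmedian(t[:,2]))
E
```

```text
t: 21.95
ee_pos: [0.5655, -0.0052, 0.2912]
ee_rot: [-3.107, -0.458, 0.004]
contact_force: [-0.3, 0.1, -0.0]
finger_gap: -0.001
[ 0.56549948 -0.00519407  0.29118176] [-0.25304252  0.10216509 -0.00392429] -0.0006948216784795993
22495 0.06907100743555443 ((550.2155151367188, 2.41363525390625), (150.71156311035156, 110.53369903564453), 16.795114517211914)
[ 0.00509891 -0.0134178   0.06907258] 0.0007765692942985071
0 [0.5968 0.0625] 0.06853687788440631 388 0.06850376473528473
1 [0.5375 0.0445] 0.06842875095838209 326 0.06844250130078261
2 [0.4781 0.0265] 0.0683295064295052 278 0.06838123786628048
3 [ 0.5036 -0.0577] 0.06955134666442098 188 0.06964139043839836
4 [ 0.563  -0.0397] 0.06973973261345681 336 0.06970265387290048
5 [ 0.6223 -0.0217] 0.06969786589768373 390 0.06976391730740261
table 0.0008407663819460394
```

View pics/w5.png

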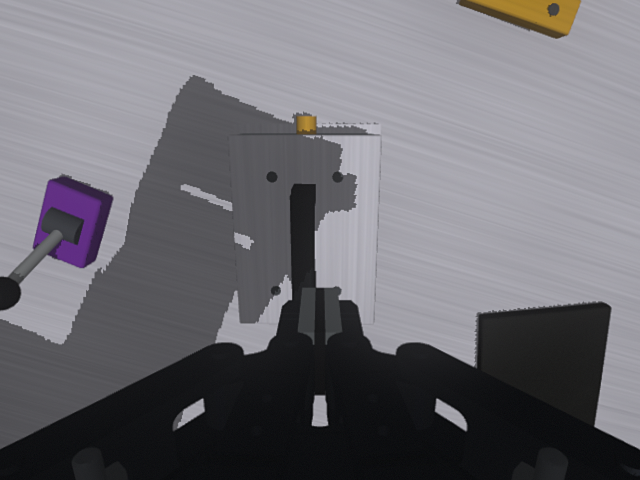

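The plate now reads 68.4 mm on the +y side and 69.7 mm on the −y side, with the table reading +0.8 mm. So the −y side is still about 1–2 mm up, and I press edges 5, 4 and 3 again harder.

```bash
python3 -m handwheel '[0,0,0,5.7,-1.65,-1,0, 0,0,0,0,0,-5,0, 0,0,0,0,0,-5,0, 0,0,0,0,0,-3.2,0, 0,0,0,0,0,-0.3,0, 0,0,0,0,0,-0.3,0, 0,0,0,0,0,-0.3,0, 0,0,0,0,0,-0.3,0]'; python3 -c "
from h import *
s=manip.observe();print(s['ee_pos'],s['contact_force'],s['finger_gap'],Rn.from_rotvec(s['ee_rot']).as_matrix()[:,2])
"
```

```text
t: 23.0
ee_pos: [0.6226, -0.0212, 0.1473]
ee_rot: [3.104, 0.459, 0.026]
contact_force: [0.3, 0.0, 0.4]
finger_gap: 0.002
[ 0.62257418 -0.02116969  0.14730991] [0.2993917  0.00077213 0.38262604] 0.0019011613390306345 [ 0.01708593 -0.00158035 -0.99985278]
```

```bash
python3 -m handwheel '[0.002,0.017,0,0,0,-0.3,0, 0,0,0,0,0,-0.2,0, 0,0,0,0,0,-0.2,0, 0,0,0,0,0,-0.3,0, 0,0,0,0,0,-0.3,0, 0,0,0,0,0,-0.3,0, 0,0,0,0,0,-0.3,0, 0,0,0,0,0,-0.3,0]'; python3 -c "
from h import *
s=manip.observe();print(s['ee_pos'],s['contact_force'],s['finger_gap'],Rn.from_rotvec(s['ee_rot']).as_matrix()[:,2])
"
```

```text
t: 24.0
ee_pos: [0.6227, -0.0211, 0.1397]
ee_rot: [3.105, 0.461, 0.011]
contact_force: [-10.6, 1.3, 32.0]
finger_gap: -0.005
[ 0.62272318 -0.02112871  0.1397061 ] [-10.57848941   1.34228305  31.99228677] -0.005137494189460675 [ 0.00733953 -0.00137618 -0.99997212]
```

```bash
python3 -m handwheel '[0,0,0,0,0,1.5,0, 0.001,0.007,0,-5.9,-1.85,0,0, 0,0,0,0,0,-0.9,0, 0,0,0,0,0,-0.3,0, 0,0,0,0,0,-0.2,0, 0,0,0,0,0,-0.3,0, 0,0,0,0,0,-0.3,0, 0,0,0,0,0,-0.3,0]'; python3 -c "
from h import *
s=manip.observe();print(s['ee_pos'],s['contact_force'],s['finger_gap'],Rn.from_rotvec(s['ee_rot']).as_matrix()[:,2])
"
```

```text
t: 25.0
ee_pos: [0.5641, -0.0399, 0.1395]
ee_rot: [3.104, 0.465, 0.006]
contact_force: [-17.4, -0.6, 46.5]
finger_gap: -0.001
[ 0.56411086 -0.03991697  0.13949187] [-17.43757079  -0.61192038  46.53173279] -0.0009176998825980882 [ 0.00443765 -0.00259697 -0.99998678]
```

```bash
python3 -m handwheel '[0,0,0,0,0,1.5,0, 0.002,0.004,0,-6,-1.8,0,0, 0,0,0,0,0,-0.9,0, 0,0,0,0,0,-0.3,0, 0,0,0,0,0,-0.2,0, 0,0,0,0,0,-0.3,0, 0,0,0,0,0,-0.3,0, 0,0,0,0,0,-0.2,0]'; python3 -c "
from h import *
s=manip.observe();print(s['ee_pos'],s['contact_force'],s['finger_gap'],Rn.from_rotvec(s['ee_rot']).as_matrix()[:,2])
"
```

```text
t: 26.0
ee_pos: [0.5065, -0.0576, 0.1395]
ee_rot: [3.102, 0.472, 0.009]
contact_force: [-11.9, -1.3, 30.7]
finger_gap: 0.002
[ 0.50648379 -0.05762114  0.13953743] [-11.90710175  -1.29945615  30.73766043] 0.0023939248057811037 [ 0.00648008 -0.00332439 -0.99997348]
```

```bash
python3 -m handwheel '[0,0,0,0,0,4,0, 0.003,0.006,0,2,2.5,6,0, 0,0,0,2,2.5,6,0, 0,0,0,0,0,0,0, 0,0,0,0,0,0,0, 0,0,0,0,0,0,0, 0,0,0,0,0,0,0, 0,0,0,0,0,0,0]'; cat > chk.py <<'E'
from h import *
import sys
s=manip.observe();print(s['ee_pos'],s['contact_force'],s['finger_gap'],Rn.from_rotvec(s['ee_rot']).as_matrix()[:,2])
c=manip.calibration('wrist'); p,d=manip.camera('wrist'); cv2.imwrite('pics/%s.png'%sys.argv[1],p[...,::-1])
g=grid(c,d)
m=(g[...,2]>.06)&(g[...,2]<.08)&(abs(g[...,0]-.55)<.11)&(abs(g[...,1])<.11)
P=g[m];r=cv2.minAreaRect((P[:,:2]*1000).astype(np.float32));print(len(P),np.median(P[:,2]),r)
C=np.array([.5501,.0022])
A=np.c_[P[:,:2]-C,np.ones(len(P))];k=np.linalg.lstsq(A,P[:,2],rcond=None)[0];print(k,np.std(A@k-P[:,2]))
a=np.deg2rad(16.83);u=np.array([np.cos(a),np.sin(a)]);v=np.array([-u[1],u[0]])
for i,(x,y) in enumerate([(62,44),(0,44),(-62,44),(-62,-44),(0,-44),(62,-44)]):
    q=C+u*x/1000+v*y/1000; n=np.linalg.norm(P[:,:2]-q,axis=1)<.008
    print(i,q.round(4),np.median(P[n,2]) if n.any() else None, n.sum(), np.r_[q-C,1]@k)
T=g[(g[...,2]<.02)];T=T[~np.isnan(T[:,2])];A=np.c_[T[:,:2]-C,np.ones(len(T))];k=np.linalg.lstsq(A,T[:,2],rcond=None)[0];print("table plane",k)
E
python3 chk.py w6
```

```text
t: 27.0
ee_pos: [0.5449, -0.0101, 0.2918]
ee_rot: [-3.104, -0.473, 0.006]
contact_force: [0.3, 0.2, -0.5]
finger_gap: -0.003
[ 0.54489251 -0.01006175  0.29183612] [ 0.29968457  0.20545894 -0.54542768] -0.002799480524172207 [-3.89587239e-03  7.49186672e-04 -9.99992130e-01]
25261 0.0681425302099383 ((550.1766967773438, 2.2231216430664062), (149.81478881835938, 110.81793975830078), 16.738388061523438)
[-0.00032392  0.00619219  0.06812669] 0.0007367733223286549
0 [0.5967 0.0623] 0.06846820690992009 411 0.06848353500339362
1 [0.5374 0.0443] 0.06837038259141966 345 0.06839160180685172
2 [0.478  0.0264] 0.06831723885889658 294 0.06829966861030981
3 [ 0.5035 -0.0579] 0.06778940364682387 296 0.0677698422992231
4 [ 0.5628 -0.0399] 0.06777552883815509 349 0.067861775495765
5 [ 0.6222 -0.022 ] 0.06795628175428911 410 0.06795370869230691
table plane [-0.00545922 -0.00662022  0.00151327]
```

View pics/w6.png

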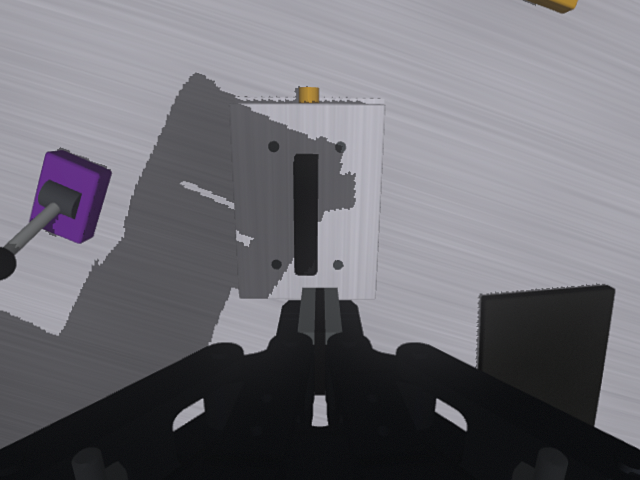

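Plate readings after bias are within about 0.6 mm of each other, with +y slightly higher (68.4 vs 67.8). I press the +y side once more to be sure.

```bash
python3 -m handwheel '[0,-0.004,0,2.6,3.6,0,0, 0,0,0,2.6,3.6,-1,0, 0,0,0,0,0,-5,0, 0,0,0,0,0,-5,0, 0,0,0,0,0,-2.8,0, 0,0,0,0,0,-0.3,0, 0,0,0,0,0,-0.3,0, 0,0,0,0,0,-0.2,0]'; python3 -c "
from h import *
s=manip.observe();print(s['ee_pos'],s['contact_force'],s['finger_gap'],Rn.from_rotvec(s['ee_rot']).as_matrix()[:,2])
"
```

```text
t: 28.05
ee_pos: [0.5991, 0.0633, 0.1429]
ee_rot: [-3.106, -0.47, -0.006]
contact_force: [-1.2, 0.4, -0.1]
finger_gap: 0.0
[0.59909271 0.06327552 0.14294658] [-1.24310643  0.40052973 -0.13245509] 0.00046046386077490924 [ 3.47934821e-03  6.08343056e-04 -9.99993762e-01]
```

```bash
python3 -m handwheel '[0,0.003,0,-0.2,-0.1,-0.2,0, 0,0,0,0,0,-0.2,0, 0,0,0,0,0,-0.3,0, 0,0,0,0,0,-0.3,0, 0,0,0,0,0,-0.3,0, 0,0,0,0,0,-0.3,0, 0,0,0,0,0,-0.3,0, 0,0,0,0,0,-0.3,0]'; python3 -c "
from h import *
s=manip.observe();print(s['ee_pos'],s['contact_force'],s['finger_gap'],Rn.from_rotvec(s['ee_rot']).as_matrix()[:,2])
"
```

```text
t: 29.05
ee_pos: [0.5969, 0.0623, 0.1396]
ee_rot: [3.104, 0.471, 0.019]
contact_force: [-11.7, -0.2, 31.9]
finger_gap: -0.001
[0.59687746 0.06225769 0.13955837] [-11.6544845   -0.21853574  31.88042834] -0.001207367415308265 [ 1.23235693e-02 -7.63212271e-05 -9.99924059e-01]
```

```bash
python3 -m handwheel '[0,0.012,0,0,0,1.5,0, 0,0,0,-5.95,-1.8,0,0, 0,0,0,0,0,-0.9,0, 0,0,0,0,0,-0.3,0, 0,0,0,0,0,-0.2,0, 0,0,0,0,0,-0.3,0, 0,0,0,0,0,-0.3,0, 0,0,0,0,0,-0.2,0]'; python3 -c "
from h import *
s=manip.observe();print(s['ee_pos'],s['contact_force'],s['finger_gap'],Rn.from_rotvec(s['ee_rot']).as_matrix()[:,2])
"
python3 -m handwheel '[0,0.004,0,0,0,1.5,0, 0,0,0,-5.95,-1.8,0,0, 0,0,0,0,0,-0.9,0, 0,0,0,0,0,-0.3,0, 0,0,0,0,0,-0.2,0, 0,0,0,0,0,-0.3,0, 0,0,0,0,0,-0.2,0, 0,0,0,0,0,-0.2,0]'; python3 -c "
from h import *
s=manip.observe();print(s['ee_pos'],s['contact_force'],s['finger_gap'],Rn.from_rotvec(s['ee_rot']).as_matrix()[:,2])
"
```

```text
t: 30.05
ee_pos: [0.5377, 0.0441, 0.1396]
ee_rot: [3.104, 0.474, 0.01]
contact_force: [-10.9, -2.4, 29.9]
finger_gap: -0.005
[0.53767481 0.04411701 0.13955323] [-10.91432243  -2.41390288  29.86550186] -0.0048168844052085 [ 6.57734995e-03 -9.32869743e-04 -9.99977934e-01]
t: 31.05
ee_pos: [0.4798, 0.0263, 0.1395]
ee_rot: [3.101, 0.478, 0.011]
contact_force: [-13.1, -2.8, 41.6]
finger_gap: -0.004
[0.47983448 0.02629655 0.13945667] [-13.07458514  -2.79460655  41.5566602 ] -0.004179380417583046 [ 0.00765801 -0.00233155 -0.99996796]
```

All six points now bottom at the same tool height (139.5–139.7 mm) under 30–45 N. I lift, look at the whole cover again, then go to the valve.

```bash
python3 -m handwheel '[0,0,0,0,0,4,0, 0.002,0.008,-0.01,2,-1,6,0, 0,0,0,2,-1,5,0, 0,0,0,2,-1,0,0, 0,0,0,0,0,0,0, 0,0,0,0,0,0,0, 0,0,0,0,0,0,0, 0,0,0,0,0,0,0]'; python3 chk.py w7
```

```text
t: 32.05
ee_pos: [0.5414, -0.0025, 0.2932]
ee_rot: [-3.107, -0.467, 0.003]
contact_force: [0.7, 0.7, -0.4]
finger_gap: 0.001
[ 0.54142072 -0.00249904  0.29320294] [ 0.73772483  0.67783436 -0.39854575] 0.0014719414110367895 [-1.82863123e-03 -2.13685387e-04 -9.99998305e-01]
25092 0.06781018369541716 ((549.9949340820312, 2.0987777709960938), (149.82513427734375, 110.7190933227539), 16.80765724182129)
[ 0.00122071 -0.00025803  0.06781065] 0.0007461444112656138
0 [0.5967 0.0623] 0.0677694495303443 410 0.06785203937563482
1 [0.5374 0.0443] 0.06773966419198708 346 0.06778422868938222
2 [0.478  0.0264] 0.0677349248500803 295 0.06771641800312964
3 [ 0.5035 -0.0579] 0.0676847080034545 291 0.06776925462365234
4 [ 0.5628 -0.0399] 0.06785640835017506 343 0.06783706530990494
5 [ 0.6222 -0.022 ] 0.06786251197107031 410 0.06790487599615752
table plane [-0.00579151 -0.00707506  0.00157528]
```

View pics/w7.png

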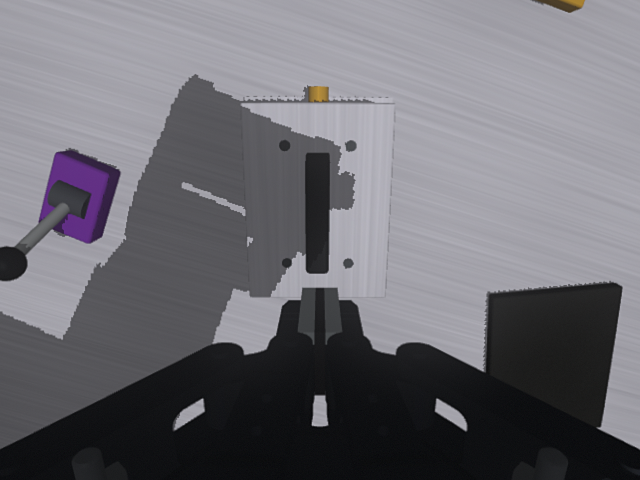

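The cover is level at 67.8 ± 0.1 mm (bias about +0.8) and centred. Next the aluminium valve.

```bash
python3 -m handwheel '[0,0,-0.06,-2.0,5.3,0,0, 0,0,-0.06,-2.5,5.3,0,0, 0,0,-0.055,-2.7,5.2,0,0, 0,0,0,-2.8,5.0,0,0, 0,0,0,-2.8,5.0,0,0, 0,0,0,-2.5,4.2,0,0, 0,0,0,0,0,0,0, 0,0,0,0,0,0,0]'; python3 - <<'E'
from h import *
s=manip.observe();print(s['ee_pos'],s['contact_force'],s['finger_gap'],Rn.from_rotvec(s['ee_rot']).as_matrix().round(4))
c=manip.calibration('wrist'); p,d=manip.camera('wrist'); cv2.imwrite('pics/w8.png',p[...,::-1])
g=grid(c,d)
m=(g[...,2]>.018)&(g[...,2]<.033)&(abs(g[...,0]-.441)<.06)&(abs(g[...,1]-.318)<.05)
P=g[m];print("base",len(P),cv2.minAreaRect((P[:,:2]*1000).astype(np.float32)),np.median(P[:,2]))
m=(g[...,2]>.08)&(g[...,2]<.13)&(abs(g[...,0]-.405)<.05)&(abs(g[...,1]-.318)<.05)
P=g[m];print("ball",len(P),cv2.minAreaRect((P[:,:2]*1000).astype(np.float32)),P[:,2].max(),P[P[:,2].argmax()])
E
```

```text
t: 33.1
ee_pos: [0.3818, 0.3052, 0.2923]
ee_rot: [-3.136, -0.183, 0.003]
contact_force: [-0.1, -0.2, 0.5]
finger_gap: -0.003
[0.38175429 0.30516705 0.29231453] [-0.05651883 -0.23674833  0.51874515] -0.002769266819109503 [[ 9.932e-01  1.161e-01 -2.000e-03]
 [ 1.161e-01 -9.932e-01  2.000e-04]
 [-2.000e-03 -4.000e-04 -1.000e+00]]
base 3952 ((442.48797607421875, 318.8920593261719), (70.06009674072266, 50.34515380859375), 8.289445877075195) 0.025798560856196855
ball 1193 ((410.8469543457031, 314.28668212890625), (25.284122467041016, 24.81709098815918), 5.090090274810791) 0.11007650532778719 [0.40901144 0.31226946 0.11007651]
```

View pics/w8.png

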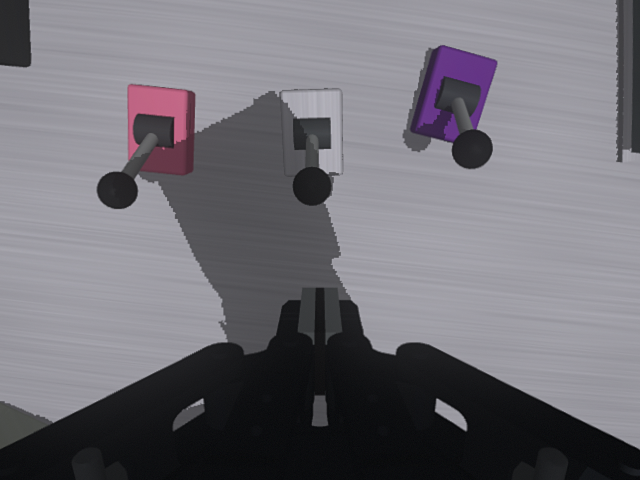

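The picture shows the aluminium valve between pink (160,130) and purple (455,95): its base at (312,130), ball at (312,186). I go down on the robot's side of the ball.

```bash
python3 -m handwheel '[0,0,0.03,-2.2,0.2,0,0, 0,0,0,0,0,-3,0, 0,0,0,0,0,-4.5,0, 0,0,0,0,0,-4.5,0, 0,0,0,0,0,-1.6,0, 0,0,0,0,0,0,0, 0,0,0,0,0,0,0, 0,0,0,0,0,0,0]'; python3 -c "
from h import *
s=manip.observe();print(s['ee_pos'],s['contact_force'],s['finger_gap'],Rn.from_rotvec(s['ee_rot']).as_matrix()[:,2])
c=manip.calibration('wrist'); p,d=manip.camera('wrist'); cv2.imwrite('pics/w9.png',p[...,::-1])
"
```

```text
t: 34.15
ee_pos: [0.3572, 0.3022, 0.1555]
ee_rot: [-3.132, -0.225, -0.001]
contact_force: [-0.2, -0.3, 0.5]
finger_gap: 0.004
[0.35719492 0.30224511 0.15553065] [-0.17978828 -0.32083564  0.452352  ] 0.003721196027001333 [ 2.53648716e-04  1.74560412e-03 -9.99998444e-01]
```

View pics/w9.png

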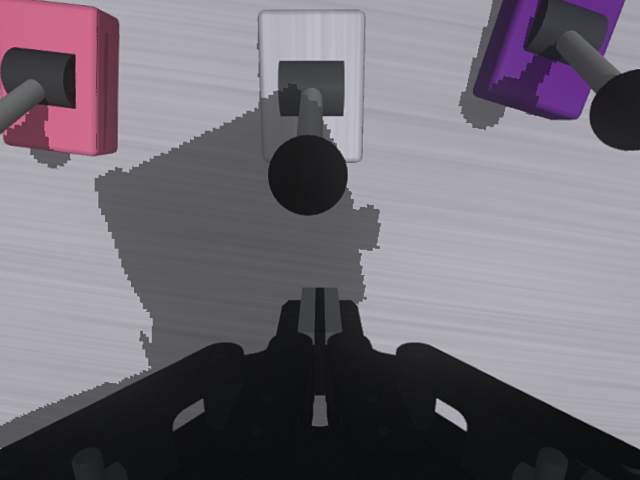

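Ball at (308,175), fingers at column 320: they need +4 mm in y. I shift and push the ball over.

```bash
python3 -m handwheel '[0,0,-0.01,1,0.55,0,0, 0,0,0,1.5,0.22,0,0, 0,0,0,1.5,0.22,0,0, 0,0,0,1.5,0.22,0,0, 0,0,0,1.5,0.22,0,0, 0,0,0,1.5,0.22,0,0, 0,0,0,1,0.15,0,0, 0,0,0,0.2,0,0,0]'; python3 -c "
from h import *
s=manip.observe();print(s['ee_pos'],s['contact_force'],s['finger_gap'],Rn.from_rotvec(s['ee_rot']).as_matrix()[:,2])
c=manip.calibration('wrist'); p,d=manip.camera('wrist'); cv2.imwrite('pics/w10.png',p[...,::-1])
"
```

```text
t: 35.2
ee_pos: [0.4576, 0.3205, 0.1553]
ee_rot: [3.133, 0.207, -0.018]
contact_force: [-19.1, 1.4, 11.4]
finger_gap: -0.0
[0.45762432 0.32054196 0.15530504] [-19.14449862   1.39165245  11.43137508] -0.0002835855126426235 [-0.01103424 -0.00216447 -0.99993678]
```

View pics/w10.png

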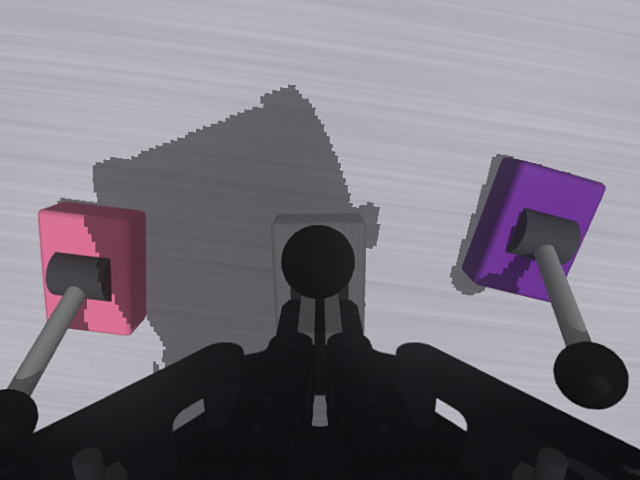

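The ball is over against its stop (318,262), 19 N. I back off, rise clear and check.

```bash
python3 -m handwheel '[0,0,0,-1.5,-0.2,0,0, 0,0,0,-2.5,-0.3,0,0, 0,0,0,-2.5,-0.3,0,0, 0,0,0,0,0,4,0, 0,0,0,0,0,5,0, 0,0,0,0,0,5,0, 0,0,0,0,0,2,0, 0,0,0,0,0,0,0]'; python3 - <<'E'
from h import *
s=manip.observe();print(s['ee_pos'],s['contact_force'])
c=manip.calibration('wrist'); p,d=manip.camera('wrist'); cv2.imwrite('pics/w11.png',p[...,::-1])
g=grid(c,d)
m=(g[...,2]>.08)&(g[...,2]<.13)&(abs(g[...,0]-.46)<.08)&(abs(g[...,1]-.318)<.04)
P=g[m];r=cv2.minAreaRect((P[:,:2]*1000).astype(np.float32));print("ball",len(P),r,P[:,2].max())
off=(np.array(r[0])-[442.5,318.9])@[.9895,.144];print("along",off,"joint~",.5+np.arcsin(off/80))
for n in("top","scene"):
    p,d=manip.camera(n); cv2.imwrite(f"pics/{n}9.png",p[...,::-1]); g=grid(manip.calibration(n),d)
    old=np.load(f"pics/{n}0.npy"); G=grid(manip.calibration(n),old)
    m=(g[...,2]>.06)&(g[...,2]<.08)&(abs(g[...,0]-.55)<.11)&(abs(g[...,1])<.11); P=g[m]
    print(n,cv2.minAreaRect((P[:,:2]*1000).astype(np.float32)),np.median(P[:,2]))
E
```

```text
t: 36.25
ee_pos: [0.3889, 0.3117, 0.3199]
ee_rot: [3.134, 0.209, -0.014]
contact_force: [0.1, -0.3, -0.1]
finger_gap: -0.001
[0.38887789 0.31172389 0.31990429] [ 0.0799991  -0.31805341 -0.06892121]
ball 1149 ((480.4346008300781, 324.39971923828125), (25.612028121948242, 25.781980514526367), 59.214759826660156) 0.1081909320555013
along 38.328247091674804 joint~ 0.9996326070917078
top ((546.1633911132812, 3.5586929321289062), (151.19911193847656, 109.89411163330078), 17.228084564208984) 0.06537861799555005
scene ((550.7918701171875, 2.0026016235351562), (151.75225830078125, 113.3797607421875), 16.493762969970703) 0.06680414862720963
```

View pics/w11.png

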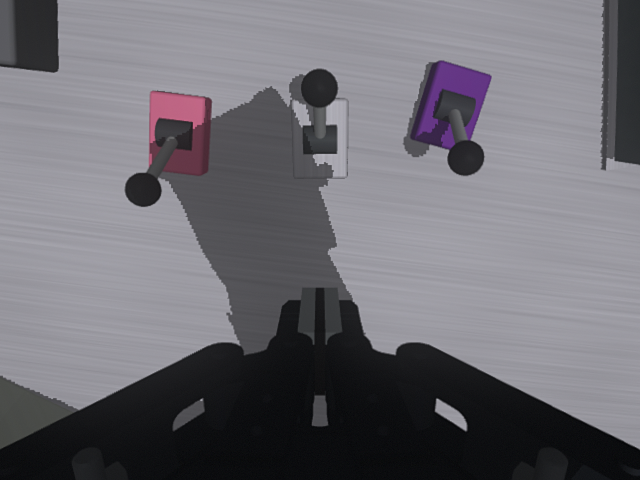

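View pics/scene9.png

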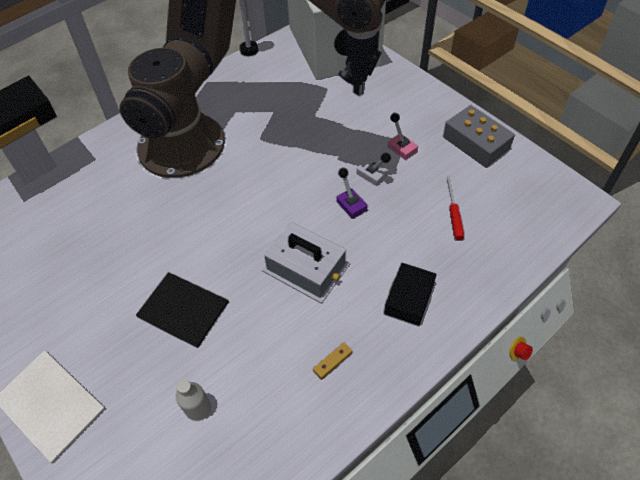

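The lever stands over at about 1.0 rad (ball at (320,88) in the wrist view). The cover is flat on the chamber at (305,258) in the scene view, and the bystanders are where they were. I hand the job in.

```bash
python3 -c "
from rig import manip
print(manip.close_job(), manip.observe()['t'])"
```

```text
the job is handed in; nothing more can be done
the job is handed in; nothing more can be done
```

I set the cover on the chamber by its handle and let go. Then I pressed it home at all six edge points with shut fingers, off the handle, and swung the aluminium valve's lever over. The job was handed in just after t = 36 s; no verdict is reported.

**Cover:** The first round of presses left the −y side about 1–2 mm high, so I pressed all six points a second time. The wrist camera then read all six at 67.7–67.9 mm, with a depth bias of about +0.8 mm or more against 67 mm home. The centre was within about 1 mm and the yaw within 0.1° of the chamber. The top and scene cameras gave medians of 65.4 and 66.8 mm; the top camera's centre was 3–4 mm off the wrist fit, the same offset it showed for the chamber at the start.

**Valve:** The lever measured about 1.0 rad after I backed the fingers off. The pink and purple look-alikes were not touched.

**Forces:** One first-round press, at edge2, reached 67 N at the wrist, more than I intended. That is under the 120 N wrist limit, and the contact was with the fingertips, not the gripper's body. I read the force only at the end of each call, so short peaks could have been higher.

**Bystanders and arm:** The case, bar, screwdriver and bottle looked unmoved in the last scene picture; I compared by eye and did not measure them. The arm stood clear of everything.

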